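# Catch the transformers from the feed chute in a dish and bring them to the work mat

### The job

Pick up the white dish by its red tab, hold it under the mouth of the chute and raise it so that its rim lifts the yellow gate, and catch all four blue transformers as they slide out. Then lower the dish so that the gate falls shut, and set it down flat in the middle of the black mat, lengthways on it, with all four still inside. Let no transformer fall on the bench, lift the gate only with the dish, not with the gripper, and leave the other things on the bench where they are.

Things in the scene. Friction and masses are not known exactly. Their poses are not given: they have to be found in the camera images.
- dish_tab (a point): Centre of the red grip tab of the catch dish, 72.5 mm above the dish's underside, 75 mm from its centre towards the dish's -x. The tab stands upright on the front wall: 50 mm wide (y), 10 mm thick (x), 45 mm above the rim. x points from the tab along the length of the dish, z up.
- dish_mid (a point): Centre of the loose catch dish, half-way up: 25 mm above its underside, 25 mm below its rim. A white open plastic tray, 160 mm long (x), 110 mm wide (y), 50 mm high, walls and floor 4 mm, about 150 g, with a red tab on its -x end. Axes as for the tab.
- chute_lip (a point): Middle of the lower edge (lip) of the fixed aluminium chute, 190 mm above the bench. x points level to the uphill end, so parts slide off towards -x; y across, z up. Floor slopes 32 degrees, 190 mm long, 54 mm wide. Its legs and base stand 80 to 180 mm from the lip towards +x; below the lip, from there towards -x, all is free but for the gate.
- gate_skids (a point): Yellow gate hanging 6 mm before the lip; a leg each side ends in a flat skid. Point midway between the skids' undersides: 32 mm from the lip towards -x and, when shut, 70 mm below it; axes as the lip's. Each skid is 60 mm long (x), spans 38 to 72 mm either side (y), 5 mm thick. The dish's two long walls, raised under the skids, lift the gate; the parts pass between the legs.
- gate (a joint): Lift of the gate in m: 0 shut, 0.045 fully up (stop). It slides straight up, weighs 120 g and falls shut by itself. The parts begin to slide out at about 0.03.
- mat_top (a point): Centre of the upper face of the black rubber work mat, 230 mm (x) by 180 mm (y), 3 mm thick, lying fixed on the bench; its place and yaw vary.
- bench (a point): A point on the green-grey bench top, whose upper face lies at height 0.
- part1_mid (a point): Centre of one of four blue potted transformers with a copper band, 36 x 30 x 24 mm, about 35 g, slippery, waiting one behind the other in the chute behind the gate.
- part2_mid (a point): Centre of one of four blue potted transformers with a copper band, 36 x 30 x 24 mm, about 35 g, slippery, waiting one behind the other in the chute behind the gate.
- part3_mid (a point): Centre of one of four blue potted transformers with a copper band, 36 x 30 x 24 mm, about 35 g, slippery, waiting one behind the other in the chute behind the gate.
- part4_mid (a point): Centre of one of four blue potted transformers with a copper band, 36 x 30 x 24 mm, about 35 g, slippery, waiting one behind the other in the chute behind the gate.
- flux: Bystander: amber flux bottle, 38 mm across, 95 mm tall, origin under its foot.
- spool: Bystander: standing solder spool, 60 mm across, 50 mm tall, origin under its foot.
- driver: Bystander: screwdriver lying on the bench, 170 mm long along its x.
- jar: Bystander: small jar, 60 mm across, 55 mm tall, origin under its foot.

How it is judged:
On the way, in this order (a step that is already met when the one before it is completed fails the run):
1. the held dish lifts the gate (by more than 15 mm) (contact force between the fingers and dish above 0.5 N and value of joint gate above 0.015 m and horizontal distance between dish_mid and chute_lip below 0.1 m), for 0.05 s.
2. all four transformers are in the dish while it is held under the chute (x of part1_mid in the frame of dish_mid between -0.08 and 0.08 m and y of part1_mid in the frame of dish_mid between -0.055 and 0.055 m and z of part1_mid in the frame of dish_mid between -0.026 and 0.035 m and x of part2_mid in the frame of dish_mid between -0.08 and 0.08 m and y of part2_mid in the frame of dish_mid between -0.055 and 0.055 m and z of part2_mid in the frame of dish_mid between -0.026 and 0.035 m and x of part3_mid in the frame of dish_mid between -0.08 and 0.08 m and y of part3_mid in the frame of dish_mid between -0.055 and 0.055 m and z of part3_mid in the frame of dish_mid between -0.026 and 0.035 m and x of part4_mid in the frame of dish_mid between -0.08 and 0.08 m and y of part4_mid in the frame of dish_mid between -0.055 and 0.055 m and z of part4_mid in the frame of dish_mid between -0.026 and 0.035 m and contact force between the fingers and dish above 0.5 N and horizontal distance between dish_mid and chute_lip below 0.12 m and height (world z) of dish_mid above 0.06 m), for 0.2 s.
At the end, for the whole second after the job is handed in: All four transformers lie within the dish's walls; the dish stands flat and at rest on the mat, its centre within 35 mm of the mat's centre and its length within 0.3 rad of the mat's (either way round); the gate is shut (under 6 mm) (x of part1_mid in the frame of dish_mid between -0.08 and 0.08 m and y of part1_mid in the frame of dish_mid between -0.055 and 0.055 m and z of part1_mid in the frame of dish_mid between -0.026 and 0.035 m and x of part2_mid in the frame of dish_mid between -0.08 and 0.08 m and y of part2_mid in the frame of dish_mid between -0.055 and 0.055 m and z of part2_mid in the frame of dish_mid between -0.026 and 0.035 m and x of part3_mid in the frame of dish_mid between -0.08 and 0.08 m and y of part3_mid in the frame of dish_mid between -0.055 and 0.055 m and z of part3_mid in the frame of dish_mid between -0.026 and 0.035 m and x of part4_mid in the frame of dish_mid between -0.08 and 0.08 m and y of part4_mid in the frame of dish_mid between -0.055 and 0.055 m and z of part4_mid in the frame of dish_mid between -0.026 and 0.035 m and horizontal distance between dish_mid and mat_top below 0.035 m and angle between the x axis of dish_mid and the x axis of mat_top, either way round below 0.3 rad and z of dish_mid in the frame of mat_top below 0.031 m and angle between dish_mid's own z axis and vertical below 0.08 rad and linear speed of dish below 0.02 m/s and value of joint gate below 0.006 m); the robot touches nothing.
It fails at once if a transformer falls on the bench (contact force between any of part1, part2, part3, part4 and table above 0.1 N).
It fails at once if the gripper itself lifts the gate (contact force between the fingers and gate above 1 N and value of joint gate above 0.01 m).
It fails at once if a bystander (flux bottle, spool, screwdriver, jar) is moved by more than 40 mm (distance of any of flux, spool, driver, jar from where it was at the start of the episode above 0.04 m).
It also fails if it takes over 58 s, if anything falls off the work surface, if the arm or the gripper's body presses on something with over 40 N, if the wrist force passes 120 N, or if a joint passes its speed limit or range.

### The arm

A 6-joint arm with a two-finger parallel gripper is mounted at the origin on the work surface. World frame = base frame: x ahead of the robot, y to its left, z up, the work surface at z = 0. Lengths are in m, angles in rad, forces in N, time in s.
With the tool pointing down it reaches from about 0.35 to 0.775 m from the base axis. Payload 5.5 kg.
Tool frame: the origin (TCP) lies at the very end of the fingers, on their centre line; the grasp point (between the pads) lies 19 mm behind it (grip_point_offset is the distance from the TCP to the grasp point, in m); z points along the fingers, y is the direction in which the jaws open and shut (so a half turn about z gives the same grasp; the last joint's range is limited). The gripper opens to 85 mm and grips with 20 to 120 N. Pads are 22 mm wide; open, the fingers measure 114 mm over their backs; the gripper's body (76 mm by 85 mm) begins 54 mm behind the grasp point. The pads swing forward as they close: fully open they stand 13 mm farther back than shut.
Start: joints at [0.999, 0.313, 0.046, 1.304, 0, 1.431], TCP at [0.241, 0.522, 0.231] pointing down, gripper open.
Joint ranges: [-2.76, 2.76], [-0.86, 1.69], [-1.03, 1.26], [-2.2, 2.34], [-1.47, 1.5], [-3.14, 3.14]. Speed limits (rad/s): [2.57, 2.57, 3.14, 3.14, 3.14, 3.14].

### API

Orientations are given as a unit quaternion [w, x, y, z].
In Python, from workcell import * gives the robot as it stands.
- The arm moves only by the shell command python3 -m crank 'ROWS' [OPENING] [FORCE]. ROWS is a JSON object of lists of equal length, an entry for each row: "travel": the shift along the tool's x, y, z in units of 40 mm (1.0 is 40 mm), a list of three; "turn": the turn about the tool's z in rad. In form: {"travel": [[x, y, z], ...], "turn": [turn, ...]}. A call has 1 to 5 rows; each row is the pose to reach, as a shift and turn from the pose commanded when the call began, along the tool's axes at that moment; what a row does not reach only later rows make up. A row lasts 1/12 s, in which the tool goes at most 41.7 mm and 7.16 degrees, less where a joint would pass 70% of its speed; a pose out of reach is approached as far as the arm can. A call with a gripper value outside its range is refused whole. OPENING is the finger opening in mm, from 0 to 85.4, set as the call begins (- or left out, the last holds). The fingers move at their own pace and stop on an object; FORCE is the grip in N (left out, the last holds). Time passes only in rows, so rows that repeat a pose let the fingers close. It gives the time, the measured TCP pose, the force and the opening at its end, in the units of the state.
- get_state(): the state, without advancing time (a new reading comes with each control period).
- read_camera(name): name is "scene" or "side" or "wrist"; returns a dict with "image" (400x640x3 uint8, red, green, blue), "K" (3x3 intrinsics, pixels), "k1" (the pictures are not rectified: a ray, as slopes to the right and down, at radius r is drawn at 1 + k1 r^2 times it, then the intrinsics apply), "R" (3x3) and "t" (3): a world point X has camera coordinates R X + t. Camera axes: x right, y down, z forward; pixel columns grow to the right and rows downward; lengths in m; the calibration is good to about 2 mm. A picture is of the moment at which its call begins. There is no depth.
- hand_in(): hands the job in, once; it reports no verdict.
The state is a dict: "clock": time; "joint_pos": joint angles; "qvel": joint speeds; "tau": joint torques, N m; "tcp_pos": TCP position; "orientation": TCP orientation; "wrist_force": force on the tool from outside, world axes, zero at the start; "ft_torque": the same for the moment, N m; "finger_gap": finger opening in m.
Only numpy, scipy, OpenCV 4.12 (cv2) and the standard library are available. Lean on these libraries where they do the work, as an engineer would, in place of code of your own. Each camera call takes 0.05 s, during which the arm holds its last target. There are 200 camera calls.

## Working session

There is one attempt and no reset: what is moved stays moved. The work goes in short steps, Python scripts to look and compute and a shell command to move; the robot and the scene stay as the last step left them, time stands still between calls to the robot, and variables do not carry over. Pictures are saved under pics/ and viewed, about 8 in all and at most 12, crops included, and the job is handed in when it is done.

```bash
mkdir -p pics; ls; cat > h.py <<'E'
from workcell import *
import numpy as np, cv2, json
from scipy.spatial.transform import Rotation as Rn
def snap(n,f):
    c=read_camera(n); cv2.imwrite(f'pics/{f}.png',c['image'][:,:,::-1])
    np.savez(f'{f}.npz',**{k:np.array(c[k]) for k in('K','k1','R','t','image')}); return c
def load(f): return dict(np.load(f'{f}.npz'))
def proj(c,X):
    p=np.atleast_2d(X)@c['R'].T+c['t']; s=p[:,:2]/p[:,2:]; s=s*(1+c['k1']*(s**2).sum(1,keepdims=True))
    return s@c['K'][:2,:2].T+c['K'][:2,2]
def ray(c,px):
    d=(np.array(px,float)-c['K'][:2,2])/np.diag(c['K'])[:2]; s=d.copy()
    for _ in range(20): s=d/(1+c['k1']*(s@s))
    v=c['R'].T@np.array([s[0],s[1],1]); return -c['R'].T@c['t'],v
def onz(c,px,z):
    o,v=ray(c,px); return o+v*(z-o[2])/v[2]
E
python3 - <<'E'
from h import *
a=snap('scene','s0');b=snap('side','d0');s=get_state()
for c in(a,b): print(-np.array(c['R']).T@c['t'],c['K'][0][0],c['k1'])
print({k:np.round(v,4) for k,v in s.items()})
E
```

```text
pics
[1.10451485 0.27494409 1.00311789] 373.67967820793893 -0.07028244234190319
[ 0.03987316 -0.55314613  1.13531001] 373.6720004519887 -0.07399892127957647
{'clock': np.float64(0.1), 'joint_pos': array([ 0.9994,  0.314 ,  0.0451,  1.3036, -0.    ,  1.4312]), 'qvel': array([-0.0013, -0.0028,  0.0024, -0.0006,  0.0008, -0.0004]), 'tau': array([ 2.70000e-03, -4.81728e+01,  2.99243e+01,  1.28000e-02,
       -1.00000e-04, -0.00000e+00]), 'tcp_pos': array([0.2404, 0.5218, 0.2305]), 'orientation': array([-3.000e-04,  2.142e-01,  9.768e-01, -8.000e-04]), 'wrist_force': array([-0.4805, -0.0678,  0.0655]), 'ft_torque': array([-0.0075, -0.0172, -0.0137]), 'finger_gap': np.float64(0.0852)}
```

View pics/s0.png

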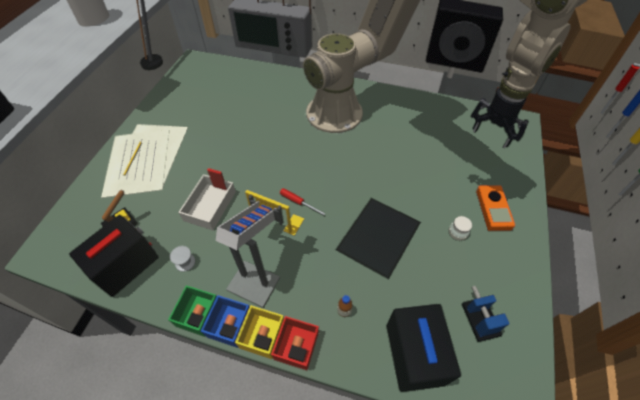

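View pics/d0.png

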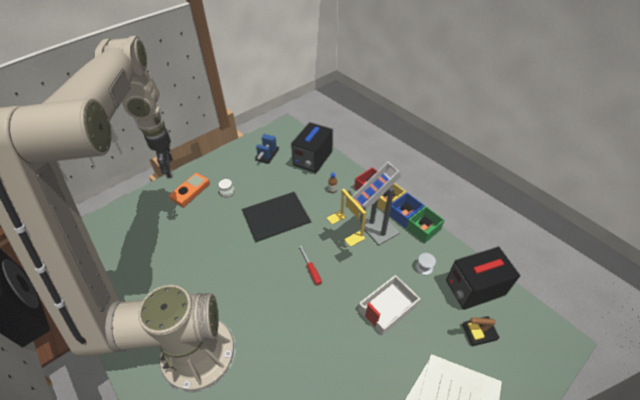

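The scene view shows the dish at about (207,200), its tab at (216,180), the chute at (255,225), the mat at (378,237) and the driver at (302,202). The side view has the dish at (390,303), tab at (372,313), skids at (335,218) and (355,239), and the mat at (276,216). Next I'll enlarge both.

```bash
python3 - <<'E'
from h import *
for f,(x,y,w,h),k in(('s0',(170,160,260,150),3),('d0',(235,150,200,190),3.15)):
    im=cv2.imread(f'pics/{f}.png')[y:y+h,x:x+w]
    im=cv2.resize(im,None,fx=k,fy=k,interpolation=cv2.INTER_CUBIC)
    for u in range((x+19)//20*20,x+w,20):
        cv2.putText(im,str(u),(int((u-x)*k)-8,10),0,.35,(0,255,255),1); cv2.line(im,(int((u-x+.5)*k),12),(int((u-x+.5)*k),18),(0,255,255),1)
    for v in range((y+19)//20*20,y+h,20): cv2.putText(im,str(v)+'-',(0,int((v-y+.5)*k)+3),0,.35,(0,255,255),1)
    cv2.imwrite(f'pics/{f}c.png',im)
E
```

```text
(no output)
```

View pics/s0c.png

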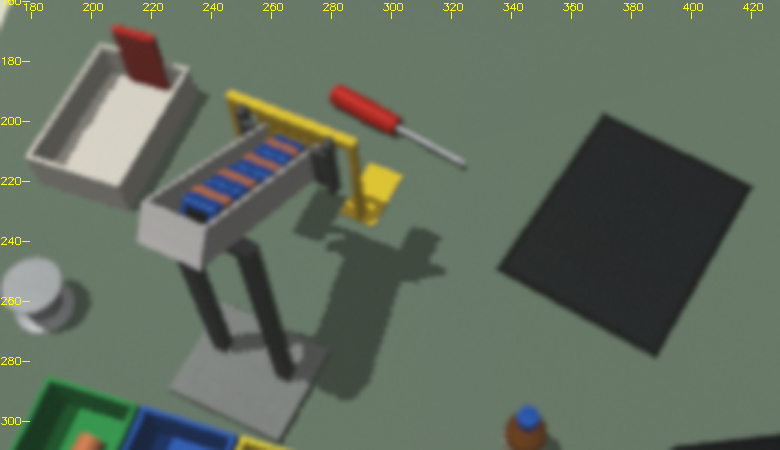

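View pics/d0c.png

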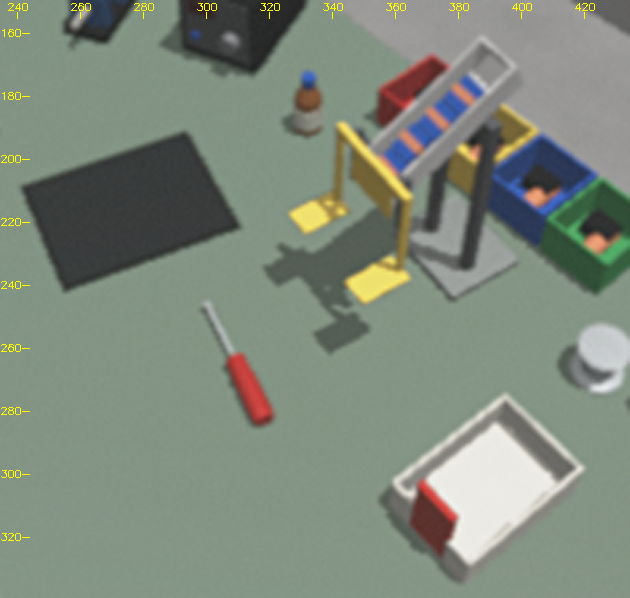

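Pixel readings from the crops:
- **Dish rim corners, scene crop:** (102,43), (190,67), (122,188), (27,156).
- **Dish rim corners, side crop:** (505,395), (583,467), (463,572), (395,482).
- **Mat corners:** clear in both views.
- **Skids:** both visible in the side crop, one in the scene crop.

Next I'll fit poses to these.

```bash
cat > fit.py <<'E'
from h import *
from scipy.optimize import least_squares
S=load('s0');D=load('d0')
fs=lambda p:np.array(p)/3+[169.7,159.7]; fd=lambda p:np.array(p)/3.15+[234.7,149.7]
def fit(name,Ms,ps,Md,pd,z,x0):
    def tr(q,M): 
        M=np.array(M,float);c,s=np.cos(q[2]),np.sin(q[2]); return np.c_[M[:,0]*c-M[:,1]*s+q[0],M[:,0]*s+M[:,1]*c+q[1],M[:,2]+z]
    f=lambda q,a=1,b=1:np.r_[a*(proj(S,tr(q,Ms))-fs(ps)).ravel(),b*(proj(D,tr(q,Md))-fd(pd)).ravel()]
    best=min((least_squares(f,[*x0,y],loss='soft_l1') for y in np.arange(-3,3.2,.5)),key=lambda r:r.cost)
    print(name,np.round(best.x,4),'res px',np.round(f(best.x),1))
    for a,b in((1,0),(0,1)): print('   only',a,b,np.round(least_squares(lambda q:f(q,a,b),best.x).x,4))
    return best.x
m=[[-.115,-.09,0],[-.115,.09,0],[.115,.09,0],[.115,-.09,0]]
# mat: scene corners & side corners, 3D ordering: triangulate order via onz
ms=[(603,113),(752,186),(657,357),(498,269)]; md=[(66,291),(241,228),(187,132),(22,186)]
print([np.round(onz(S,fs(p),.003)[:2],3) for p in ms],[np.round(onz(D,fd(p),.003)[:2],3) for p in md])
ds=[(102,43),(190,67),(122,188),(27,156)]; dd=[(505,395),(583,467),(463,572),(395,482)]
print([np.round(onz(S,fs(p),.05)[:2],3) for p in ds],[np.round(onz(D,fd(p),.05)[:2],3) for p in dd])
ss=[(375,163),(403,176),(372,224)]; sd=[(290,213),(330,195),(308,233),(346,281),(398,257),(411,277),(365,302)]
print([np.round(onz(S,fs(p),.125)[:2],3) for p in ss],[np.round(onz(D,fd(p),.125)[:2],3) for p in sd])
# driver ends, flux, jar, spool
print('driver',[np.round(onz(D,fd(p),.012)[:2],3) for p in((207,305),(262,418))],'flux',onz(D,fd((308,128)),0)[:2],'jar-ish',onz(D,fd((602,350)),.05)[:2])
E
python3 fit.py
```

```text
[array([0.367, 0.226]), array([0.415, 0.397]), array([0.634, 0.337]), array([0.586, 0.166])] [array([0.365, 0.224]), array([0.581, 0.162]), array([0.629, 0.333]), array([0.413, 0.397])]
[array([ 0.466, -0.322]), array([ 0.469, -0.213]), array([ 0.631, -0.215]), array([ 0.624, -0.329])] [array([ 0.626, -0.221]), array([ 0.624, -0.329]), array([ 0.454, -0.325]), array([ 0.47 , -0.217])]
[array([0.575, 0.04 ]), array([0.581, 0.07 ]), array([0.638, 0.059])] [array([0.577, 0.066]), array([0.628, 0.056]), array([0.574, 0.032]), array([ 0.561, -0.042]), array([ 0.625, -0.055]), array([ 0.617, -0.083]), array([ 0.558, -0.075])]
driver [array([0.475, 0.095]), array([ 0.429, -0.059])] flux [0.7563521  0.23615928] jar-ish [ 0.74665258 -0.25292106]
```

```bash
cat >> fit.py <<'E'
print('----')
o=m
fit('mat',[m[i] for i in(0,1,2,3)],ms,[m[i] for i in(0,3,2,1)],md,.003,[.5,.28]) 
r=[[-.08,-.055,0],[-.08,.055,0],[.08,.055,0],[.08,-.055,0]]
fit('dish',r,ds,[r[2],r[3],r[0],r[1]],dd,.05,[.545,-.27])
L=[[-.062,.038,0],[-.062,.072,0],[-.002,.072,0],[-.002,.038,0]]; Q=[[-.062,-.038,0],[-.002,-.038,0],[-.002,-.072,0],[-.062,-.072,0]]
fit('lip',[L[0],L[1],L[2]],ss,[L[1],L[2],L[0]]+Q,sd,.125,[.63,0])
E
python3 fit.py | sed -n '/----/,$p'
```

```text
----
mat [ 0.4993  0.2812 -0.2716] res px [-0.1 -0.8  0.6 -0.6 -0.   0.1 -0.9 -0.2 -0.4 -0.1  0.7 -0.9  0.4 -1.1
 -0.4 -0.2]
   only 1 0 [ 0.5002  0.2818 -0.2704]
   only 0 1 [ 0.4976  0.2793 -0.2763]
dish [ 0.5458 -0.2715 -0.0363] res px [-0.1 -0.5  0.1 -0.3 -0.7 -1.2 -0.1 -0.2 -0.1 -0.6  0.   0.1  1.8 -2.5
 -1.2 -0.2]
   only 1 0 [ 0.5476 -0.2699 -0.0316]
   only 0 1 [ 0.5433 -0.2732 -0.0451]
lip [ 0.6292 -0.0125 -0.1459] res px [-1.8 -0.8 -0.4 -0.9  0.1  0.1 -0.1 -0.5  1.5 -1.8 -0.4 -0.3  0.  -0.3
 -1.8 -0.5  0.1  0.  -0.1  0.1]
   only 1 0 [ 0.626  -0.0121 -0.2105]
   only 0 1 [ 0.6281 -0.0134 -0.124 ]
```

```bash
cat > go.py <<'E'
import sys
from h import *
# usage: go.py x y z yaw_of_tool_y
def plan(t,yaw):
    s=get_state(); w,x,y,z=s['orientation']; R=Rn.from_quat([x,y,z,w]).as_matrix(); p=np.array(s['tcp_pos'])
    now=np.arctan2(R[1,1],R[0,1]); turn=-(((yaw-now)+np.pi)%(2*np.pi)-np.pi)
    d=R.T@(np.array(t)-p); print('t',round(s['clock'],2),'tcp',np.round(p,4),'yaw',round(now,3),'tilt',round(np.arccos(-R[2,2]),3),'gap',round(s['finger_gap'],4),'F',np.round(s['wrist_force'],1))
    print('travel',np.round(d/.04,2),'turn',round(turn,3),'rows',round(max(np.linalg.norm(d)/.0417,abs(turn)/.125),1))
if __name__=='__main__': plan([float(v) for v in sys.argv[1:4]],float(sys.argv[4]))
E
python3 go.py .40 .10 .22 -.036;python3 go.py .471 -.269 .16 -.036
```

```text
t 0.1 tcp [0.2404 0.5218 0.2305] yaw 1.139 tilt 0.002 gap 0.0852 F [-0.5 -0.1  0.1]
travel [-8.04 -7.91  0.27] turn 1.175 rows 10.8
t 0.1 tcp [0.2404 0.5218 0.2305] yaw 1.139 tilt 0.002 gap 0.0852 F [-0.5 -0.1  0.1]
travel [-13.51 -15.54   1.78] turn 1.175 rows 19.8
```

```bash
python3 -m crank '{"travel":[[-4,-4,0.1],[-4,-4,0.1],[-4,-4,0.1],[-4,-4,0.1],[-4,-4,0.1]],"turn":[0.6,0.6,0.6,0.6,0.6]}' 85; python3 go.py .40 .10 .22 -.036
```

```text
clock: 0.52
tcp_pos: [0.3126, 0.325, 0.2271]
orientation: [-0.0, 0.495, 0.869, -0.0]
wrist_force: [1.1, 0.1, 0.3]
finger_gap: 0.0851
t 0.52 tcp [0.3126 0.325  0.2271] yaw 0.534 tilt 0.001 gap 0.0851 F [1.1 0.1 0.3]
travel [-5.96 -0.98  0.18] turn 0.57 rows 5.8
```

```bash
python3 -m crank '{"travel":[[-6,-1,0.2],[-6,-1,0.2],[-6,-1,0.2],[-6,-1,0.2],[-6,-1,0.2]],"turn":[0.57,0.57,0.57,0.57,0.57]}'; python3 go.py .471 -.269 .17 -.036
```

```text
clock: 0.93
tcp_pos: [0.3888, 0.1311, 0.2206]
orientation: [-0.0, 0.72, 0.694, 0.0]
wrist_force: [1.9, 0.6, -0.5]
finger_gap: 0.0851
t 0.93 tcp [0.3888 0.1311 0.2206] yaw -0.037 tilt 0.0 gap 0.0851 F [ 1.9  0.6 -0.5]
travel [-9.92  2.42  1.26] turn -0.001 rows 9.9
```

```bash
python3 -m crank '{"travel":[[-5,1.2,0],[-5,1.2,0],[-5,1.2,0],[-5,1.2,0],[-5,1.2,0]],"turn":[0,0,0,0,0]}'; python3 go.py .471 -.269 .17 -.036
```

```text
clock: 1.35
tcp_pos: [0.4304, -0.0707, 0.2206]
orientation: [-0.0, 0.718, 0.696, 0.0]
wrist_force: [1.1, -0.4, -0.5]
finger_gap: 0.085
t 1.35 tcp [ 0.4304 -0.0707  0.2206] yaw -0.032 tilt 0.0 gap 0.085 F [ 1.1 -0.4 -0.5]
travel [-4.92  1.17  1.26] turn 0.004 rows 5.0
```

```bash
python3 -m crank '{"travel":[[-5,1.2,1.2],[-5,1.2,1.2],[-5,1.2,1.2],[-5,1.2,1.2],[-5,1.2,1.2]],"turn":[0,0,0,0,0]}'; python3 -m crank '{"travel":[[0,0,0],[0,0,0],[0,0,0]],"turn":[0,0,0]}';python3 go.py .471 -.269 .17 -.036; python3 -c "
from h import *
c=snap('wrist','w1')
# predicted pixels of tab top corners and rim corners
q=[.5458,-.2715,-.036]
f=lambda x,y,z:[q[0]+x*np.cos(q[2])-y*np.sin(q[2]),q[1]+x*np.sin(q[2])+y*np.cos(q[2]),z]
print(np.round(proj(c,[f(-.08,-.025,.095),f(-.08,.025,.095),f(-.07,-.025,.095),f(-.07,.025,.095),f(.08,-.055,.05),f(.08,.055,.05)])))"
```

```text
clock: 1.77
tcp_pos: [0.4715, -0.269, 0.1725]
orientation: [-0.0, 0.718, 0.696, 0.0]
wrist_force: [0.6, 0.5, -0.5]
finger_gap: 0.085
clock: 2.02
tcp_pos: [0.4711, -0.2666, 0.1727]
orientation: [-0.001, 0.718, 0.696, 0.0]
wrist_force: [0.4, 0.1, -0.3]
finger_gap: 0.0852
t 2.02 tcp [ 0.4711 -0.2666  0.1727] yaw -0.032 tilt 0.002 gap 0.0852 F [ 0.4  0.1 -0.3]
travel [-0.06 -0.    0.07] turn 0.004 rows 0.1
[[312. 241.]
 [312. 177.]
 [325. 241.]
 [326. 177.]
 [485. 253.]
 [504. 132.]]
```

View pics/w1.png

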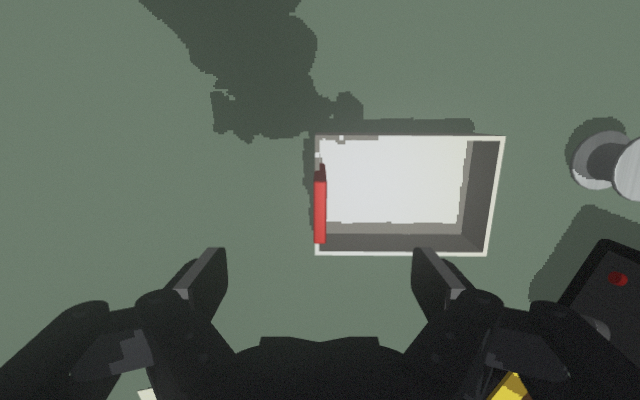

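The wrist view shows the tab top at (315–326, 178–242) and the rim's far corners at (505,136) and (486,255). All are within 4 px of the prediction, so I'll descend and grip.

```bash
python3 -m crank '{"travel":[[-0.05,0,1],[-0.05,0,2],[-0.05,0,2.5],[-0.05,0,2.85],[-0.05,0,2.85]],"turn":[0,0,0,0,0]}'; python3 -m crank '{"travel":[[0,0,0],[0,0,0],[0,0,0],[0,0,0],[0,0,0]],"turn":[0,0,0,0,0]}' 0 100;python3 -m crank '{"travel":[[0,0,0],[0,0,0],[0,0,0],[0,0,0],[0,0,0]],"turn":[0,0,0,0,0]}'; python3 -m crank '{"travel":[[0,0,0],[0,0,-0.3],[0,0,-0.6],[0,0,-1],[0,0,-1]],"turn":[0,0,0,0,0]}';python3 go.py .471 -.269 .059 -.036
```

```text
clock: 2.48
tcp_pos: [0.4697, -0.2657, 0.0568]
orientation: [-0.003, 0.717, 0.697, -0.0]
wrist_force: [0.1, 0.2, 0.1]
finger_gap: 0.085
clock: 2.9
tcp_pos: [0.4725, -0.2694, 0.0606]
orientation: [0.001, 0.718, 0.696, 0.0]
wrist_force: [0.1, -0.6, -0.8]
finger_gap: 0.0248
clock: 3.32
tcp_pos: [0.4722, -0.2695, 0.0603]
orientation: [0.001, 0.718, 0.696, 0.0]
wrist_force: [-0.8, -0.0, 5.8]
finger_gap: 0.0088
clock: 3.73
tcp_pos: [0.4728, -0.27, 0.1016]
orientation: [0.002, 0.718, 0.696, 0.0]
wrist_force: [0.5, -0.8, -1.5]
finger_gap: 0.0085
t 3.73 tcp [ 0.4728 -0.27    0.1016] yaw -0.031 tilt 0.003 gap 0.0085 F [ 0.5 -0.8 -1.5]
travel [ 0.03 -0.05  1.06] turn 0.005 rows 1.0
```

The dish is gripped (gap about 9 mm on the 10 mm tab) and lifted. Next I'll stage it under the gate, low.

```bash
python3 go.py .505 .006 .095 -.146
```

```text
t 3.73 tcp [ 0.4728 -0.27    0.1016] yaw -0.031 tilt 0.003 gap 0.0085 F [ 0.5 -0.8 -1.5]
travel [6.92 0.59 0.15] turn 0.115 rows 6.7
```

```bash
python3 -m crank '{"travel":[[0.4,0,0.1],[1,0,0.1],[1.7,0,0.1],[2.3,0,0.1],[2.8,0,0.1]],"turn":[0.03,0.06,0.09,0.11,0.11]}'; python3 -m crank '{"travel":[[0.6,0,0],[1.2,0,0],[1.8,0,0],[2.3,0,0],[2.7,0,0]],"turn":[0,0,0,0,0]}';python3 -m crank '{"travel":[[0.4,0,0],[0.6,0,0],[0.7,0,0],[0.7,0,0],[0.7,0,0]],"turn":[0,0,0,0,0]}';python3 go.py .505 .006 .095 -.146; python3 -c "
from h import *
snap('side','d1');snap('scene','s1')
im=[cv2.resize(cv2.imread('pics/d1.png')[170:320,270:450],None,fx=2.2,fy=2.2,interpolation=2),cv2.resize(cv2.imread('pics/s1.png')[150:300,170:350],None,fx=2.2,fy=2.2,interpolation=2)]
cv2.imwrite('pics/c1.png',np.hstack(im))"
```

```text
clock: 4.15
tcp_pos: [0.4742, -0.1553, 0.0942]
orientation: [-0.001, 0.755, 0.655, -0.0]
wrist_force: [0.0, 0.5, -1.6]
finger_gap: 0.0085
clock: 4.57
tcp_pos: [0.4897, -0.0484, 0.0943]
orientation: [-0.001, 0.755, 0.656, -0.0]
wrist_force: [0.3, -0.4, -1.6]
finger_gap: 0.0089
clock: 4.98
tcp_pos: [0.4942, -0.0228, 0.0951]
orientation: [-0.0, 0.755, 0.655, -0.0]
wrist_force: [0.2, -0.2, -1.7]
finger_gap: 0.0088
t 4.98 tcp [ 0.4942 -0.0228  0.0951] yaw -0.141 tilt 0.001 gap 0.0088 F [ 0.2 -0.2 -1.7]
travel [0.75 0.17 0.  ] turn 0.005 rows 0.7
```

View pics/c1.png

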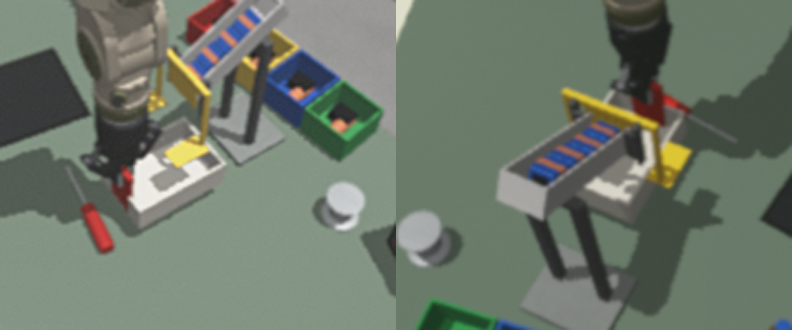

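The dish is level under the gate. In the left half the near skid is at about (187,150) over the dish, and the dish still needs about 30 mm sideways. I'll finish the alignment, then raise to just below contact.

```bash
python3 -m crank '{"travel":[[0.4,0.1,0],[0.75,0.17,0],[0.75,0.17,-0.3],[0.75,0.17,-0.6],[0.75,0.17,-0.6]],"turn":[0,0,0,0,0]}'; python3 -m crank '{"travel":[[0,0,0],[0,0,0]],"turn":[0,0]}';python3 go.py .505 .006 .168 -.146; python3 -c "
from h import *
snap('side','d2');snap('scene','s2')
im=[cv2.resize(cv2.imread('pics/d2.png')[170:290,290:410],None,fx=3.3,fy=3.3,interpolation=2),cv2.resize(cv2.imread('pics/s2.png')[165:285,200:320],None,fx=3.3,fy=3.3,interpolation=2)]
cv2.imwrite('pics/c2.png',np.hstack(im))"
```

```text
clock: 5.5
tcp_pos: [0.5069, 0.0055, 0.1213]
orientation: [0.001, 0.755, 0.655, 0.001]
wrist_force: [-0.0, -0.3, -1.3]
finger_gap: 0.0083
clock: 5.67
tcp_pos: [0.5051, 0.0058, 0.119]
orientation: [-0.0, 0.755, 0.655, -0.0]
wrist_force: [-0.9, -0.5, -2.7]
finger_gap: 0.0087
t 5.67 tcp [0.5051 0.0058 0.119 ] yaw -0.142 tilt 0.0 gap 0.0087 F [-0.9 -0.5 -2.7]
travel [ 0.01 -0.   -1.23] turn 0.004 rows 1.2
```

View pics/c2.png

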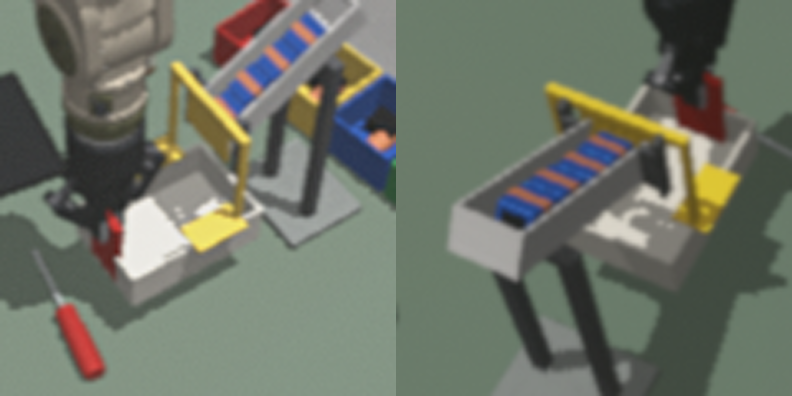

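Both walls lie under their skids, at (215,230) left and (705,190) right, so I'll lift.

```bash
python3 -m crank '{"travel":[[0,0,-0.25],[0,0,-0.5],[0,0,-0.8],[0,0,-1.1],[0,0,-1.25]],"turn":[0,0,0,0,0]}' - 120; python3 -m crank '{"travel":[[0,0,0],[0,0,0],[0,0,0],[0,0,0],[0,0,0]],"turn":[0,0,0,0,0]}';python3 -m crank '{"travel":[[0,0,0],[0,0,0],[0,0,0],[0,0,0],[0,0,0]],"turn":[0,0,0,0,0]}';python3 go.py .505 .006 .168 -.146; python3 -c "
from h import *
snap('side','d3');snap('scene','s3')
im=[cv2.resize(cv2.imread('pics/d3.png')[150:270,290:410],None,fx=3.3,fy=3.3,interpolation=2),cv2.resize(cv2.imread('pics/s3.png')[165:285,200:320],None,fx=3.3,fy=3.3,interpolation=2)]
cv2.imwrite('pics/c3.png',np.hstack(im))"
```

```text
clock: 6.18
tcp_pos: [0.5058, 0.0062, 0.1714]
orientation: [0.001, 0.755, 0.656, 0.001]
wrist_force: [0.2, 0.0, -3.3]
finger_gap: 0.0082
clock: 6.6
tcp_pos: [0.5045, 0.0064, 0.1684]
orientation: [-0.001, 0.755, 0.656, -0.001]
wrist_force: [-0.9, 0.1, -4.2]
finger_gap: 0.0086
clock: 7.02
tcp_pos: [0.5053, 0.0063, 0.1694]
orientation: [-0.0, 0.755, 0.656, 0.0]
wrist_force: [-0.5, -0.5, -4.6]
finger_gap: 0.0084
t 7.02 tcp [0.5053 0.0063 0.1694] yaw -0.141 tilt 0.0 gap 0.0084 F [-0.5 -0.5 -4.6]
travel [-0.01 -0.01  0.03] turn 0.005 rows 0.0
```

View pics/c3.png

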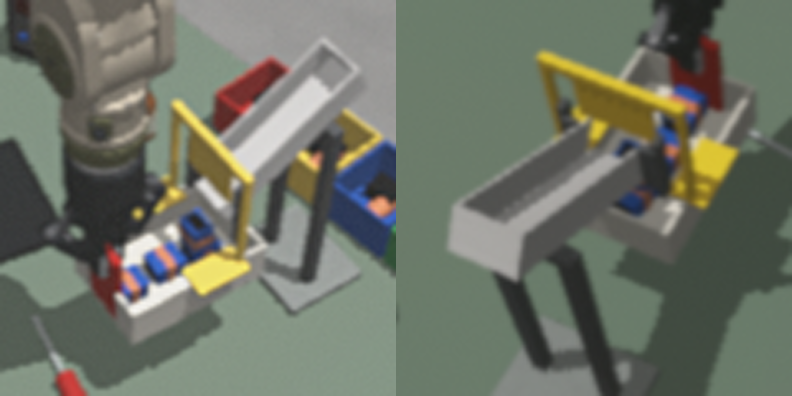

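The chute is empty. The wrist load rose to 4.4 N, which matches dish, gate and four parts, and parts are visible at (133,283), (165,262) and (200,235). I'll lower the dish.

```bash
python3 -m crank '{"travel":[[0,0,0.2],[0,0,0.5],[0,0,0.8],[0,0,1.1],[0,0,1.4]],"turn":[0,0,0,0,0]}'; python3 -m crank '{"travel":[[0,0,0.15],[0,0,0.2],[0,0,0.2],[0,0,0.2],[0,0,0.2]],"turn":[0,0,0,0,0]}';python3 go.py .385 .023 .105 -.146; python3 -c "
from h import *
snap('side','d4');snap('scene','s4')
im=[cv2.resize(cv2.imread('pics/d4.png')[160:280,290:410],None,fx=3.3,fy=3.3,interpolation=2),cv2.resize(cv2.imread('pics/s4.png')[165:285,200:320],None,fx=3.3,fy=3.3,interpolation=2)]
cv2.imwrite('pics/c4.png',np.hstack(im))"
```

```text
clock: 7.53
tcp_pos: [0.5055, 0.0063, 0.1127]
orientation: [0.0, 0.755, 0.656, 0.0]
wrist_force: [0.7, 0.4, -3.2]
finger_gap: 0.0083
clock: 7.95
tcp_pos: [0.506, 0.0062, 0.1062]
orientation: [0.001, 0.755, 0.656, 0.001]
wrist_force: [0.3, 0.2, -2.2]
finger_gap: 0.0087
t 7.95 tcp [0.506  0.0062 0.1062] yaw -0.141 tilt 0.002 gap 0.0087 F [ 0.3  0.2 -2.2]
travel [-0.01 -3.05  0.02] turn 0.005 rows 2.9
```

View pics/c4.png

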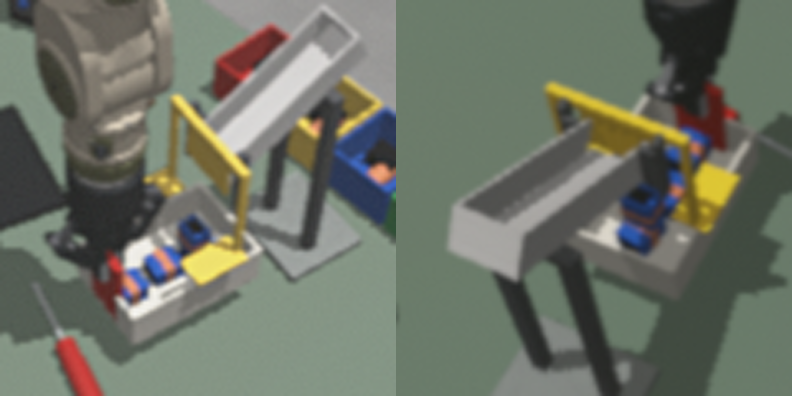

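The gate is down and four parts are in the dish, at (690,145), (675,185), (643,205) and (640,235) in the right half. I'll retreat gently.

```bash
python3 -m crank '{"travel":[[0,-0.1,0],[0,-0.3,0],[0,-0.6,0],[0,-0.9,0],[0,-1.2,0]],"turn":[0,0,0,0,0]}'; python3 -m crank '{"travel":[[0,-0.3,0],[0,-0.6,0],[0,-0.9,0],[0,-1.2,0],[0,-1.4,0]],"turn":[0,0,0,0,0]}'; python3 -m crank '{"travel":[[0,-0.2,0],[0,-0.3,0],[0,-0.35,-0.2],[0,-0.35,-0.4],[0,-0.35,-0.5]],"turn":[0,0,0,0,0]}';python3 go.py .427 .301 .11 -.2716
```

```text
clock: 8.47
tcp_pos: [0.4564, 0.0133, 0.1054]
orientation: [-0.0, 0.755, 0.656, -0.0]
wrist_force: [-0.2, -0.1, -3.1]
finger_gap: 0.0085
clock: 8.88
tcp_pos: [0.4002, 0.0213, 0.1053]
orientation: [-0.0, 0.755, 0.656, -0.0]
wrist_force: [0.0, -0.5, -3.6]
finger_gap: 0.0085
clock: 9.3
tcp_pos: [0.3898, 0.0227, 0.127]
orientation: [0.001, 0.755, 0.655, 0.001]
wrist_force: [0.8, -1.2, -2.5]
finger_gap: 0.0087
t 9.3 tcp [0.3898 0.0227 0.127 ] yaw -0.141 tilt 0.003 gap 0.0087 F [ 0.8 -1.2 -2.5]
travel [ 7.02 -0.06  0.43] turn 0.13 rows 6.7
```

```bash
python3 -m crank '{"travel":[[0.15,0,0],[0.4,0,0],[0.8,0,0],[1.3,0,0],[1.8,0,0]],"turn":[0,0.02,0.04,0.06,0.07]}'; python3 -m crank '{"travel":[[0.5,0,0],[1,0,0],[1.5,0,0],[2,0,0],[2.5,0,0]],"turn":[0.01,0.02,0.03,0.04,0.05]}'; python3 -m crank '{"travel":[[0.5,0,0],[1,0,0],[1.4,0,0],[1.7,0,0],[1.9,0,0]],"turn":[0,0,0,0,0]}';python3 go.py .427 .301 .08 -.2716
```

```text
clock: 9.72
tcp_pos: [0.3993, 0.0951, 0.1256]
orientation: [0.0, 0.778, 0.628, 0.0]
wrist_force: [-0.1, 0.1, -3.4]
finger_gap: 0.0088
clock: 10.13
tcp_pos: [0.4201, 0.1936, 0.1254]
orientation: [-0.0, 0.793, 0.609, 0.0]
wrist_force: [-0.1, 0.7, -3.8]
finger_gap: 0.0083
clock: 10.55
tcp_pos: [0.4397, 0.2671, 0.1252]
orientation: [-0.0, 0.793, 0.61, 0.0]
wrist_force: [-0.9, -0.7, -2.9]
finger_gap: 0.0083
t 10.55 tcp [0.4397 0.2671 0.1252] yaw -0.26 tilt 0.001 gap 0.0083 F [-0.9 -0.7 -2.9]
travel [ 0.74 -0.52  1.13] turn 0.012 rows 1.4
```

```bash
python3 -m crank '{"travel":[[0.2,-0.1,0],[0.45,-0.3,0.2],[0.65,-0.45,0.5],[0.75,-0.52,0.8],[0.75,-0.52,1]],"turn":[0.01,0.01,0.01,0.01,0.01]}'; python3 -m crank '{"travel":[[0,0,0.1],[0,0,0.1],[0,0,0.1]],"turn":[0,0,0]}';python3 go.py .427 .301 .0635 -.2716
```

```text
clock: 10.97
tcp_pos: [0.426, 0.3003, 0.0843]
orientation: [-0.0, 0.796, 0.605, -0.001]
wrist_force: [-0.1, -0.1, -3.0]
finger_gap: 0.0085
clock: 11.22
tcp_pos: [0.427, 0.2993, 0.0815]
orientation: [0.0, 0.796, 0.605, -0.0]
wrist_force: [-0.8, 0.5, -2.8]
finger_gap: 0.0087
t 11.22 tcp [0.427  0.2993 0.0815] yaw -0.272 tilt 0.0 gap 0.0087 F [-0.8  0.5 -2.8]
travel [ 0.04 -0.01  0.45] turn -0.0 rows 0.4
```

```bash
python3 -m crank '{"travel":[[0.04,0,0.1],[0.04,0,0.2],[0.04,0,0.3],[0.04,0,0.38],[0.04,0,0.43]],"turn":[0,0,0,0,0]}'; python3 -m crank '{"travel":[[0,0,0],[0,0,0],[0,0,0]],"turn":[0,0,0]}';python3 go.py .427 .301 .0635 -.2716
```

```text
clock: 11.63
tcp_pos: [0.427, 0.3011, 0.0637]
orientation: [-0.0, 0.796, 0.605, -0.0]
wrist_force: [-1.0, -0.6, -2.2]
finger_gap: 0.0081
clock: 11.88
tcp_pos: [0.4273, 0.3013, 0.0643]
orientation: [-0.0, 0.796, 0.605, 0.0]
wrist_force: [-0.4, 1.1, -3.1]
finger_gap: 0.0086
t 11.88 tcp [0.4273 0.3013 0.0643] yaw -0.271 tilt 0.0 gap 0.0086 F [-0.4  1.1 -3.1]
travel [-0.01 -0.    0.02] turn 0.001 rows 0.0
```

```bash
for i in 1 2; do python3 -m crank '{"travel":[[0,0,0.02],[0,0,0.03],[0,0,0.03],[0,0,0.03],[0,0,0.03]],"turn":[0,0,0,0,0]}' | grep -E 'tcp|force'; done
```

```text
tcp_pos: [0.4274, 0.3015, 0.0634]
wrist_force: [-1.7, 1.7, 0.6]
tcp_pos: [0.4274, 0.3015, 0.0633]
wrist_force: [-3.9, -0.3, 9.6]
```

The dish is on the mat: the force rose to 9.6 N at 63.3 mm, as predicted. I'll ease off, open a little and rise.

```bash
python3 -m crank '{"travel":[[0,0,-0.03],[0,0,-0.03]],"turn":[0,0]}'; python3 -m crank '{"travel":[[0,0,0],[0,0,0],[0,0,0],[0,0,0],[0,0,0]],"turn":[0,0,0,0,0]}' 32 20; python3 -m crank '{"travel":[[0,0,-0.2],[0,0,-0.6],[0,0,-1.2],[0,0,-2],[0,0,-3]],"turn":[0,0,0,0,0]}'; python3 -m crank '{"travel":[[0,-0.6,-0.4],[0,-1,-0.6],[0,-1,-0.6],[0,-1,-0.6],[0,-1,-0.6]],"turn":[0,0,0,0,0]}'
python3 -c "
from h import *
snap('side','d5');snap('scene','s5')
im=[cv2.resize(cv2.imread('pics/d5.png')[170:290,220:400],None,fx=2.2,fy=2.2,interpolation=2),cv2.resize(cv2.imread('pics/s5.png')[150:270,250:430],None,fx=2.2,fy=2.2,interpolation=2)]
cv2.imwrite('pics/c5.png',np.hstack(im))"
```

```text
clock: 12.88
tcp_pos: [0.4274, 0.3014, 0.0633]
orientation: [0.0, 0.796, 0.605, 0.0]
wrist_force: [-1.0, 1.8, 6.2]
finger_gap: 0.0085
clock: 13.3
tcp_pos: [0.4274, 0.3013, 0.063]
orientation: [0.0, 0.796, 0.605, 0.0]
wrist_force: [0.5, -0.1, 0.5]
finger_gap: 0.032
clock: 13.72
tcp_pos: [0.4257, 0.3005, 0.183]
orientation: [-0.0, 0.796, 0.605, -0.002]
wrist_force: [0.2, 0.5, 1.2]
finger_gap: 0.0322
clock: 14.13
tcp_pos: [0.3881, 0.3117, 0.2059]
orientation: [0.0, 0.796, 0.605, -0.001]
wrist_force: [0.6, 0.4, -0.8]
finger_gap: 0.0323
```

View pics/c5.png

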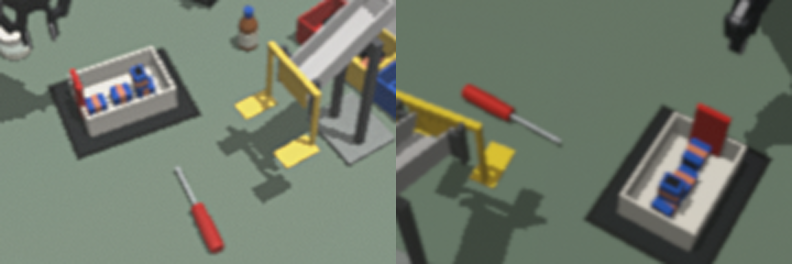

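The dish stands level on the mat with four parts inside, at (697,152), (690,165), (678,185) and (665,207). The gate is shut and the driver and flux are unmoved. I'll check the centring numerically and then hand in.

```bash
python3 -c "
from h import *
c=load('s5')
P=np.array([onz(c,((u-396)/2.2+249.7,v/2.2+149.7),.053)[:2] for u,v in((667,106),(748,148),(693,250),(619,197))])
print(P.round(3),'centre',P.mean(0).round(4),'off mat mm',((P.mean(0)-[.4993,.2812])*1e3).round(1),'yaw',[round(float(np.arctan2(*(P[b]-P[a])[::-1])),3) for a,b in((0,3),(1,2))])
print(get_state()['wrist_force'])
print(hand_in())"
```

```text
[[0.404 0.236]
 [0.442 0.358]
 [0.615 0.314]
 [0.567 0.206]] centre [0.5072 0.2785] off mat mm [ 7.9 -2.7] yaw [-0.182, -0.245]
[0.19589753 0.1114701  0.48723635]
the job is handed in; nothing more can be done
None
```

I carried out the whole task and handed it in at about 14 s on the robot's clock; the hand-in gives no verdict.

- **Catch:** I gripped the dish by its red tab and raised it under the skids to lift the gate by about 39 mm, judging by the gripper height. All four transformers slid into the dish. The chute was empty afterwards, the wrist load rose by the expected weight, and four parts were visible in the pictures.
- **Gate:** I lowered the dish and the gate fell shut. The gripper was not seen near the gate in the pictures.
- **Set-down:** I put the dish on the mat, released it and moved the gripper clear.

The last pictures showed all four parts inside the dish, the gate shut, and the screwdriver and flux bottle in place. I did not re-measure the spool and jar, but the arm did not pass near them.

The checks on the final position differ slightly:

| Check | Centre offset from mat | Yaw (mat is −0.27) |
|---|---|---|
| Hand-read dish corners | about 8 mm | −0.18 to −0.25 rad |
| Gripper pose at set-down | about 1 mm | −0.27 rad |

Both are within the limits of 35 mm and 0.3 rad. One transformer rests on another. It was inside the walls in the last picture, though I did not measure its height.

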